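# Snap a pipette-rest clip onto the bench tube and slide it home against the collar

## Robot

A 7-joint arm with a two-finger parallel gripper is mounted at the origin on the work surface. World frame = base frame: x ahead of the robot, y to its left, z up, the work surface at z = 0. Lengths are in m, angles in rad, forces in N, time in s.
With the tool pointing down it reaches from about 0.425 to 0.925 m from the base axis. Payload 6.8 kg.
Tool frame: the origin (TCP) lies on the mounting face of the last link; the fingertips stand 173 mm ahead of it and the grasp point (between the pads) lies 155 mm ahead of it; z points along the fingers, y is the line along which they close (so a half turn about z gives the same grasp; the last joint's range is limited). The gripper opens to 85 mm and grips with 20 to 120 N. Pads are 22 mm wide; open, the fingers measure 114 mm over their backs; the gripper's body (76 mm by 85 mm) begins 54 mm behind the grasp point. The pads swing forward as they close: fully open they stand 13 mm farther back than shut.
Start: joints at [-1.266, 0.477, 0.022, 1.555, -0.011, 1.109, -0.083], TCP at [0.271, 0.618, 0.405] pointing down, gripper open.
Joint ranges: [-2.96, 2.96], [-0.34, 2.1], [-1.41, 1.46], [0.24, 2.44], [-1.37, 4.51], [0.17, 1.92], [-2.96, 2.96]. Speed limits (rad/s): [2.39, 2.39, 3.14, 3.14, 3.14, 3.14, 3.14].

## Interface

Orientations are given as a rotation vector (axis times angle).
In Python, from bench import r gives the robot as it stands.
- The arm moves only by the tool carry_out, never from a script. Its argument "moves" is a list of rows, each a list of 5 numbers: the shift along the tool's x, y, z in m, then the turn about the tool's z in rad, then the finger opening in m, from 0 to 0.0854. In form: [[dx, dy, dz, roll, claw], ...]. A call has exactly 8 rows; each row is the pose to reach, as a shift and turn from the pose commanded when the call began, along the tool's axes at that moment; what a row does not reach only later rows make up. A row lasts 1/10 s, in which the tool goes at most 50 mm and 8.59 degrees, less where a joint would pass 70% of its speed; a pose out of reach is approached as far as the arm can. A call with a gripper value outside its range is refused whole. The fingers move at their own pace and stop on an object; "force" is the grip in N (left out, the last holds). Time passes only in rows, so rows that repeat a pose let the fingers close, or fill a call up. It gives the time, the measured TCP pose, the force, the opening and the grip force at its end, in the units of the state.
- r.get_obs(): the state, without advancing time (a new reading comes with each control period).
- r.grab_frame(name): name is "scene" or "top"; returns the picture (420x560x3 uint8, red, green, blue); there is no depth.
- r.calibration(name): a dict with "fx", "fy", "cx", "cy" (pixels), "k1" (the pictures are not rectified: a ray, as slopes to the right and down, at radius r is drawn at 1 + k1 r^2 times it, then the intrinsics apply), "rvec" (rotation vector, rad) and "tvec" (3), from world to camera coordinates, as OpenCV has them. Camera axes: x right, y down, z forward; pixel columns grow to the right and rows downward; lengths in m; the calibration is good to about 2 mm. A picture is of the moment at which its call begins. calibration takes no time and is no camera call.
- r.hand_in(): hands the job in; it is judged then, once.
The state is a dict: "clock": time; "joints": joint angles; "qvel": joint speeds; "tau": joint torques, N m; "tcp_pos": TCP position; "orientation": TCP orientation; "contact_force": force on the tool from outside, world axes, zero at the start; "moment": the same for the moment, N m; "grip_width": finger opening in m; "gripper_force": force on a finger pad.
Only numpy, scipy, OpenCV 4.12 (cv2) and the standard library are available. Lean on these libraries where they do the work, as an engineer would, in place of code of your own. Each camera call takes 0.05 s, during which the arm holds its last target. There are 200 camera calls.

## Task

Push the larger of the two grey plastic spring clips down, fork upwards, over the horizontal aluminium tube until its arms snap past the tube and it sits fully home, a few centimetres clear of the black collar and to the collar's left as the robot sees it. Then slide it along the tube up to the collar, hold it snug there for a moment with a light push of 5 to 10 N to take up the play, and let go, leaving it upright against the collar. Be gentle with the thin-walled tube and the collar, do not shift the collar, and leave everything else where it is.

Things in the scene. Friction and masses are not known exactly. Their poses are not given: they have to be found in the camera images.
- clip: The larger grey spring clip, 34 mm wide (x) x 30 mm long (y, along the bore) x 80 mm tall, 65 g. Origin on the axis of its 20 mm bore, mid-length; z up. It stands on its two arms, origin 17 mm above the bench. A half turn about z looks the same. Above the origin: V seat, then a bridge with its top 22 mm up. Seated on the tube (origin on the tube's axis) it slides with a drag of 1 to 3 N.
- clip_tab (a point): On the larger clip, 44 mm above its origin, axes as the clip's: in the upright finger tab, 12 mm thick (x) x 30 mm long (y), which runs from 22 to 52 mm above the origin and ends in two prongs (the fork) up to 63 mm. Grip it here across its thickness; fingertips must stay above the bridge (22 mm).
- clip_lips (a point): On the larger clip, 7.5 mm below its origin: midway between the rounded lips (14 mm apart) of its two sprung arms; flared toes reach 17 mm below the origin. Pushed down on the tube, lips touch with the origin about 15 mm above the tube axis; the push rises to 8 to 15 N, falls off as lips pass the widest point (origin about 8 mm above the axis), then stops hard at home.
- small_clip: A smaller grey clip of the same shape (22 mm long, 22 mm wide, about 55 mm tall) for a thinner tube; not wanted. Stands on the bench, origin on the axis of its bore 14 mm above the bench. Leave it.
- rail_mid (a point): Middle of the tube's axis, 85 mm above the bench. Aluminium tube, diameter 20 mm, fixed, on two grey feet 130 mm either side of this point (feet 34 mm wide across the tube, 30 mm along it, up to 100 mm above the bench). y runs along the tube to the robot's left, z up.
- rail: The fixed stand: the tube and its feet. Origin on the bench under the middle of the tube, axes as rail_mid.
- collar_face (a point): Left (+y) flat face of the black stop collar, on the tube's axis; axes as rail_mid. With the clip against it, the clip's origin is 15 mm to +y of this point. It hardly gives: 1 mm of travel too far can mean 10 N or more. More than about 25 N along the tube shifts it.
- vial_a: Clear capped vial, 21 mm diameter, 52 mm tall, loose, stands between the clips. Origin under its base.
- vial_b: Clear capped vial, same size, behind the tube. Origin under its base.
- tape_roll: Roll of paper tape lying flat, 90 mm across, 25 mm high, left. Origin under its centre.
- bulb: Blue pipette bulb, 54 mm across, 85 mm tall, right. Origin under its base.
- collar: The black stop collar clamped on the tube, anywhere along it: a ring 33 mm across, 16 mm long, with a clamp lug 10 mm wide on top that reaches 37 mm above the axis. Origin on the tube's axis, mid-length; axes as rail_mid.

How it is judged:
On the way, in this order (a step that is already met when the one before it is completed fails the run):
1. the clip is snapped fully home on the tube, left of the collar and at least 8 mm clear of it (z of clip in the frame of rail_mid between -0.002 and 0.002 m and x of clip in the frame of rail_mid between -0.0025 and 0.0025 m and angle between the y axis of clip and the y axis of rail_mid, either way round below 0.12 rad and y of clip in the frame of collar_face above 0.023 m), for 0.2 s.
2. the clip, still home on the tube, is held snug against the collar with 3 to 12 N (z of clip in the frame of rail_mid below 0.002 m and y of clip in the frame of collar_face between 0.012 and 0.017 m and contact force between clip and collar between 3 and 12 N), for 0.25 s.
At the end, for the whole second after the job is handed in: The larger clip is fully home on the tube (bore axis within 2 mm in height, 2.5 mm sideways and 0.12 rad of the tube axis), fork upright within 0.3 rad, at most 2 mm from the left face of the collar, the collar within 3 mm of its place, the clip released and at rest (z of clip in the frame of rail_mid between -0.002 and 0.002 m and x of clip in the frame of rail_mid between -0.0025 and 0.0025 m and angle between the y axis of clip and the y axis of rail_mid, either way round below 0.12 rad and angle between clip's own z axis and vertical below 0.3 rad and y of clip in the frame of collar_face between 0.012 and 0.017 m and distance of collar_face from where it was at the start of the episode below 0.003 m and linear speed of clip below 0.01 m/s); the robot touches nothing.
It fails at once if the clip or the fingers are pressed on the tube or its stand with more than 35 N (contact force between any of clip, the fingers and rail above 35 N).
It fails at once if the clip is pressed against the collar with more than 18 N (contact force between clip and collar above 18 N).
It fails at once if the collar is shifted by more than 3 mm (distance of collar_face from where it was at the start of the episode above 0.003 m).
It fails at once if a bystander (small clip, vials, tape roll, bulb) is moved by more than 30 mm (distance of any of small_clip, vial_a, vial_b, tape_roll, bulb from where it was at the start of the episode above 0.03 m).
It also fails if it takes over 62 s, if anything falls off the work surface, if the arm or the gripper's body presses on something with over 40 N, if the wrist force passes 120 N, or if a joint passes its speed limit or range.

## Working session

There is one attempt and no reset: what is moved stays moved. The work goes in short steps, Python scripts to look and compute and a tool call to move; the robot and the scene stay as the last step left them, time stands still between calls to the robot, and variables do not carry over. Pictures are saved under pics/ and viewed, at most 10 in all, crops included, and the job is handed in when it is done.

Besides the shell and the picture viewer there is one more tool, called by a JSON object that holds its "op" and its "data", one argument or row to a line. carry_out: Moves the arm, as the interface text tells. Its arguments: {"type":"object","properties":{"moves":{"type":"array","items":{"type":"array","items":{"type":"number"}}},"force":{"type":"number"}},"required":["moves"]}

```bash
mkdir -p pics; ls; cat > h.py <<'E'
import numpy as np, cv2
from bench import r
def cal(n):
    c=r.calibration(n); R=cv2.Rodrigues(np.array(c['rvec'],float))[0]; return c,R,np.array(c['tvec'],float)
def ray(n,u,v):
    c,R,t=cal(n); xd=np.array([(u-c['cx'])/c['fx'],(v-c['cy'])/c['fy']]); x=xd.copy()
    for _ in range(30): x=xd/(1+c['k1']*(x@x))
    return -R.T@t, R.T@np.array([x[0],x[1],1])
def onz(n,u,v,z):
    o,d=ray(n,u,v); return o+d*(z-o[2])/d[2]
def tri(a,b):
    # a,b: (name,u,v); returns midpoint, gap
    o1,d1=ray(*a); o2,d2=ray(*b)
    s=np.linalg.lstsq(np.c_[d1,-d2],o2-o1,rcond=None)[0]
    p,q=o1+d1*s[0],o2+d2*s[1]; return (p+q)/2,np.linalg.norm(p-q)
def proj(n,p):
    c,R,t=cal(n); q=R@np.array(p)+t; x=q[:2]/q[2]; x=x*(1+c['k1']*(x@x)); return x*[c['fx'],c['fy']]+[c['cx'],c['cy']]
def snap(n,f):
    im=r.grab_frame(n); cv2.imwrite('pics/'+f,im[:,:,::-1]); return im
E
python3 - <<'E'
from h import *
for n in('scene','top'):
    snap(n,n+'0.png'); c,R,t=cal(n); print(n,c,-R.T@t)
print(r.get_obs())
E
```

```text
pics
scene {'fx': 532.0114099408224, 'fy': 532.0114099408224, 'cx': 278.86271238684844, 'cy': 213.54501872252214, 'k1': 0.06939187945018752, 'rvec': array([ 2.0064357 ,  1.3673578 , -0.55691975]), 'tvec': array([-0.2201295 , -0.35177493,  1.51130704])} [ 1.30398133 -0.28914683  0.81992583]
top {'fx': 493.536892311221, 'fy': 493.536892311221, 'cx': 269.91598125144174, 'cy': 212.58439576143766, 'k1': -0.14729790278754676, 'rvec': array([ 2.14608878, -2.06060755,  0.23695158]), 'tvec': array([-0.03517328,  0.60711857,  1.17713667])} [ 0.33233964 -0.01478804  1.28250246]
{'clock': 0.1, 'joints': array([-1.26612084,  0.47774453,  0.02236412,  1.55634155, -0.0115361 ,
        1.10927699, -0.08307301]), 'qvel': array([ 0.00054925, -0.00182113, -0.00015209, -0.00015525,  0.0014727 ,
        0.00099882, -0.00052067]), 'tau': array([ 4.31551409e-03, -5.97760963e+01,  1.61396876e+00, -2.81950396e+01,
        1.28937987e-02,  5.06037366e-03, -2.21780670e-05]), 'tcp_pos': array([0.27067885, 0.61808975, 0.40380959]), 'orientation': array([-6.43725043e-01, -3.07468779e+00,  2.55182653e-03]), 'contact_force': array([-0.53491538, -0.03156721,  1.11255651]), 'moment': array([-0.03160119,  0.0591499 , -0.00497512]), 'gripper_force': 0.0, 'grip_width': 0.08542531785430113}
```

View pics/scene0.png

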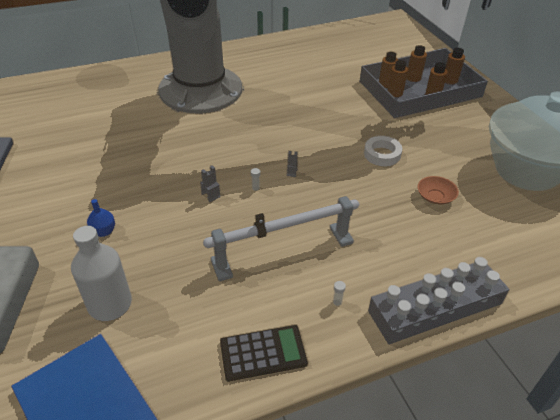

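View pics/top0.png

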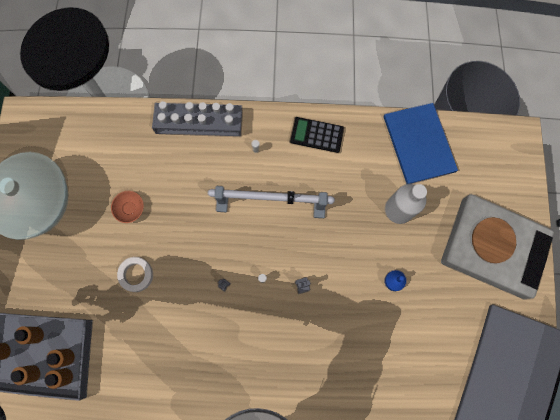

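Scene view: the larger clip is at about (210,184), the vial at (255,178), the small clip at (292,163), the tube runs from (208,242) to (357,205), and the collar is at (261,226). Top view: the larger clip is at (303,285), the collar at (291,197), and the tube runs from (212,193) to (330,200). I'll zoom in on these.

```bash
python3 - <<'E'
from h import *
a=cv2.imread('pics/scene0.png')[155:285,190:370]; b=cv2.imread('pics/top0.png')[180:305,200:345]
a=cv2.resize(a,None,fx=4,fy=4,interpolation=cv2.INTER_CUBIC);b=cv2.resize(b,None,fx=4,fy=4,interpolation=cv2.INTER_CUBIC)
cv2.imwrite('pics/sc.png',a);cv2.imwrite('pics/tc.png',b)
E
```

```text
(no output)
```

View pics/sc.png

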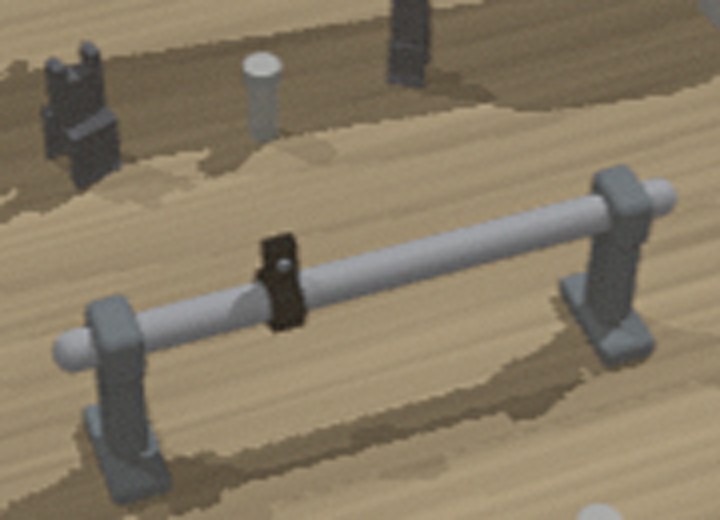

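View pics/tc.png

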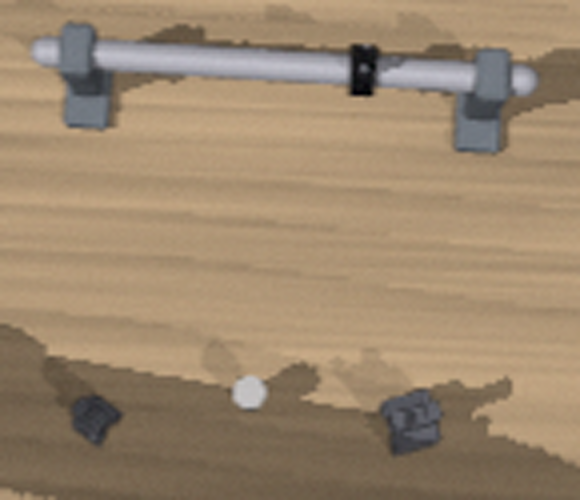

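The crops show the tube ends at scene crop (72,350) and (660,196), and at top crop (45,50) and (525,80). The fork prongs are at scene crop (52,66) and (88,48), and the clip in the top crop is centred near (412,420).

```bash
python3 - <<'E'
from h import *
S=lambda x,y:('scene',190+(x+.5)/4-.5,155+(y+.5)/4-.5)
T=lambda x,y:('top',200+(x+.5)/4-.5,180+(y+.5)/4-.5)
for nm,a,b in [('endR',S(72,350),T(525,80)),('endL',S(660,196),T(45,50)),('foottopR',S(113,318),T(493,72)),('foottopL',S(626,192),T(78,47)),('lugtop',S(279,240),T(363,62)),('vialcap',S(262,66),T(249,392))]:
    print(nm,*tri(a,b))
for n,a in [('footR',T(493,72)),('footL',T(78,47))]: print(n,onz(*a,.1))
for n,a in [('endR',T(525,80)),('endL',T(45,50))]: print(n,onz(*a,.085))
for n,a in [('endR',S(72,350)),('endL',S(660,196))]: print(n,'sc',onz(*a,.085))
p1,p2=onz(*S(52,64),.078),onz(*S(88,46),.078); print('prongs',p1,p2,np.linalg.norm(p1-p2))
for p in(p1,p2):
  q=proj('top',p); print('prong in top crop',(q-[200,180])*4)
# mask of clip in top
im=cv2.imread('pics/top0.png'); x0,y0,x1,y1=285,268,325,302
c=im[y0:y1,x0:x1].astype(int); m=((c.max(2)-c.min(2))<25)&(c.max(2)<130)
k=cv2.connectedComponentsWithStats(m.astype(np.uint8)); print(k[2],k[3]+[x0,y0])
b=cv2.resize(im[262:308,280:330],None,fx=12,fy=12,interpolation=cv2.INTER_CUBIC);
s=cv2.resize(cv2.imread('pics/scene0.png')[160:206,190:230],None,fx=12,fy=12,interpolation=cv2.INTER_CUBIC)
s=cv2.convertScaleAbs(s,alpha=1.8);b=cv2.convertScaleAbs(b,alpha=1.8)
h=max(len(s),len(b)); z=np.zeros((h,600+480,3),np.uint8); z[:len(b),:600]=b; z[:len(s),600:]=s
cv2.imwrite('pics/z.png',cv2.resize(z,(800,int(h*800/1080))))
E
```

```text
endR [ 0.64380677 -0.16181342  0.08549168] 0.0005318565226084807
endL [0.65062514 0.13993183 0.08585737] 9.507229652942821e-05
foottopR [ 0.64430619 -0.14063697  0.0995041 ] 0.0005742839249834485
foottopL [0.65099419 0.11887368 0.0960607 ] 0.0016860689590081897
lugtop [ 0.6422848  -0.05864116  0.11878053] 0.00028014585085127375
vialcap [0.44521622 0.00281619 0.04963631] 0.00030979857578408633
footR [ 0.64424608 -0.14030583  0.1       ]
footL [0.64959439 0.11764313 0.1       ]
endR [ 0.64387259 -0.16213294  0.085     ]
endL [0.65083346 0.13999813 0.085     ]
endR sc [ 0.64344378 -0.16147329  0.085     ]
endL sc [0.64987007 0.14048216 0.085     ]
prongs [ 0.4350881  -0.11233534  0.078     ] [ 0.42755073 -0.09012195  0.078     ] 0.02345733386192143
prong in top crop [435.5751216  410.33085727]
prong in top crop [398.7939202  421.35713985]
[[   0    0   40   34 1160]
 [  10    9   16   17  200]] [[304.82413793 284.40431034]
 [302.62       285.055     ]]
```

View pics/z.png

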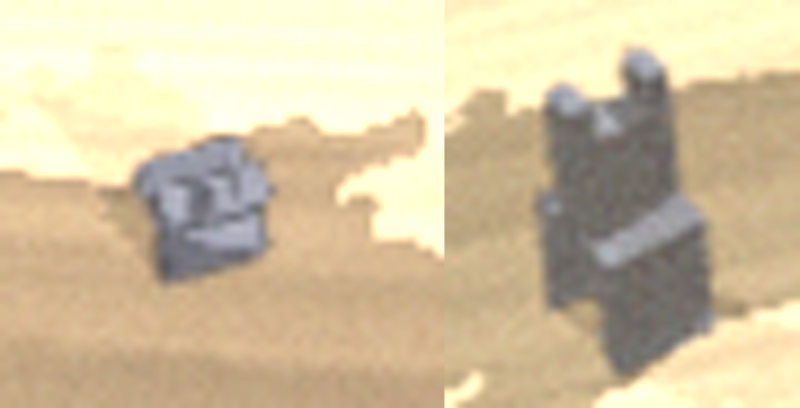

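The zoom shows the prongs at about (172,205) and (262,187) in the left half. That matches the points I projected from the scene view, so the clip is at about (0.431,-0.101) with yaw +18.7°. The tube runs through (0.647,-0.011) with yaw -1.25°, and the collar is at y≈-0.059. Next I'll work out the approach.

```bash
cat >> h.py <<'E'
def want(x,y,z,deg):
    "tool-frame shift and roll taking the TCP there, closing line at deg from world x"
    o=r.get_obs(); R=cv2.Rodrigues(np.array(o['orientation']))[0]
    d=R.T@(np.array([x,y,z])-o['tcp_pos']); cur=np.degrees(np.arctan2(R[1,1],R[0,1]))
    roll=-((deg-cur+90)%180-90)
    print('shift',d.round(4),'roll',round(np.radians(roll),4),'cur',cur.round(2),'tcp',o['tcp_pos'].round(4),'zax',R[:,2].round(4),'F',np.round(o['contact_force'],2),'w',round(o['grip_width'],4),'t',o['clock'],'q',np.round(o['joints'],2))
E
python3 -c "
from h import *
want(.46,.28,.38,18.7)"
```

```text
shift [-0.309  -0.2337  0.0242] roll 0.8317 cur 66.35 tcp [0.2707 0.6181 0.4038] zax [-6.0e-04 -1.5e-03 -1.0e+00] F [-0.53 -0.03  1.11] w 0.0854 t 0.1 q [-1.27  0.48  0.02  1.56 -0.01  1.11 -0.08]
```

{"op": "carry_out", "data": {
  "moves": [
    [-0.04,-0.03,0.003,0.1,0.0854],
    [-0.08,-0.06,0.006,0.2,0.0854],
    [-0.12,-0.09,0.009,0.3,0.0854],
    [-0.16,-0.12,0.012,0.42,0.0854],
    [-0.2,-0.15,0.015,0.54,0.0854],
    [-0.24,-0.18,0.018,0.66,0.0854],
    [-0.28,-0.21,0.021,0.78,0.0854],
    [-0.31,-0.234,0.024,0.83,0.0854]
  ]
}}

```text
clock: 0.9
tcp_pos: [0.462, 0.2764, 0.3805]
orientation: [1.837, 2.548, -0.001]
contact_force: [0.3, 0.4, -0.7]
grip_width: 0.0857
gripper_force: 0.0
```

```bash
python3 -c "
from h import *
want(.431,-.101,.33,18.7)"
```

```text
shift [-0.3483 -0.1487  0.0508] roll -0.0048 cur 18.42 tcp [0.462  0.2764 0.3805] zax [ 1.e-04 -7.e-04 -1.e+00] F [ 0.28  0.44 -0.73] w 0.0857 t 0.9 q [-0.91  0.28  0.3   1.93 -0.1   0.95 -0.23]
```

{"op": "carry_out", "data": {
  "moves": [
    [-0.045,-0.02,0.006,0,0.0854],
    [-0.09,-0.039,0.012,0,0.0854],
    [-0.135,-0.058,0.02,0,0.0854],
    [-0.18,-0.077,0.027,0,0.0854],
    [-0.225,-0.096,0.034,0,0.0854],
    [-0.27,-0.115,0.04,0,0.0854],
    [-0.315,-0.134,0.046,0,0.0854],
    [-0.348,-0.149,0.051,0,0.0854]
  ]
}}

```text
clock: 1.7
tcp_pos: [0.431, -0.1007, 0.3295]
orientation: [1.832, 2.552, -0.0]
contact_force: [0.7, 0.1, 0.0]
grip_width: 0.0856
gripper_force: 0.0
```

```bash
python3 - <<'E'
from h import *
want(.431,-.101,.217,18.7)
a=snap('scene','s1.png')[140:215,170:260]; cv2.imwrite('pics/s1c.png',cv2.resize(a[:,:,::-1],None,fx=8,fy=8,interpolation=cv2.INTER_CUBIC))
E
```

```text
shift [-0.0003 -0.      0.1125] roll -0.0006 cur 18.67 tcp [ 0.431  -0.1007  0.3295] zax [-0.e+00 -3.e-04 -1.e+00] F [0.74 0.1  0.04] w 0.0856 t 1.7 q [-0.36  0.21  0.51  2.19 -0.14  0.78  0.57]
```

View pics/s1c.png

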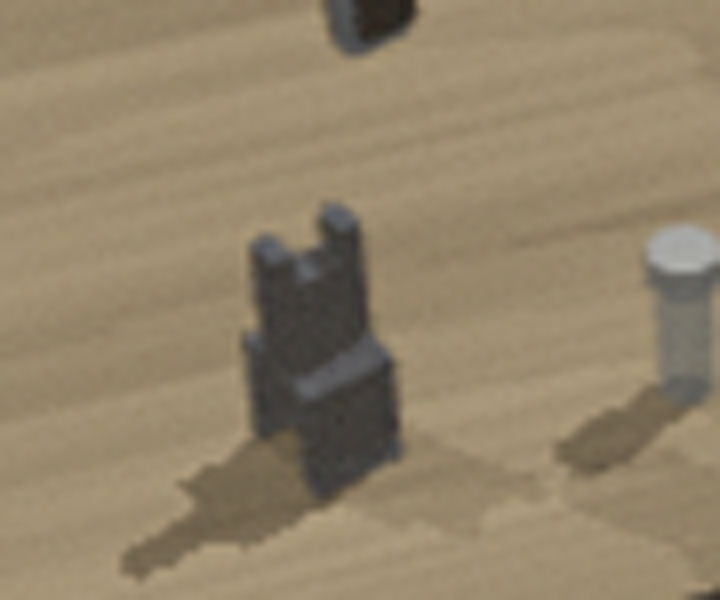

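In the crop, the prong tops are at (268,243) and (340,213), the front bridge edge runs from (303,392) to (393,354), and the foot runs from (320,497) to (398,455). I'll refine the pose from these.

```bash
python3 - <<'E'
from h import *
S=lambda x,y:('scene',170+(x+.5)/8-.5,140+(y+.5)/8-.5)
for nm,a,b,z in [('prong',(267,241),(339,211),.08),('bridge',(303,392),(393,354),.039),('foot',(320,498),(398,456),0)]:
    p,q=onz(*S(*a),z),onz(*S(*b),z); d=q-p; print(nm,p.round(4),q.round(4),np.linalg.norm(d).round(4),np.degrees(np.arctan2(-d[0],d[1])).round(1), 'mid',((p+q)/2).round(4))
E
```

```text
prong [ 0.4347 -0.1113  0.08  ] [ 0.4295 -0.0899  0.08  ] 0.0221 13.5 mid [ 0.4321 -0.1006  0.08  ]
bridge [ 0.4511 -0.1099  0.039 ] [ 0.445  -0.0825  0.039 ] 0.028 12.6 mid [ 0.4481 -0.0962  0.039 ]
foot [ 0.4524 -0.1088  0.    ] [ 0.4438 -0.0836  0.    ] 0.0267 18.8 mid [ 0.4481 -0.0962  0.    ]
```

{"op": "carry_out", "data": {
  "moves": [
    [0,0,0.02,0.03,0.0854],
    [0,0,0.045,0.055,0.0854],
    [0,0,0.07,0.055,0.0854],
    [0,0,0.09,0.055,0.0854],
    [0,0,0.104,0.055,0.0854],
    [0,0,0.1115,0.055,0.0854],
    [0,0,0.1115,0.055,0.07],
    [0,0,0.1115,0.055,0.05]
  ],
  "force": 60
}}

```text
clock: 2.55
tcp_pos: [0.4321, -0.0978, 0.2186]
orientation: [1.898, 2.503, 0.0]
contact_force: [0.1, -0.4, 0.2]
grip_width: 0.0585
gripper_force: 0.0
```

{"op": "carry_out", "data": {
  "moves": [
    [0,0,0,0,0.03],
    [0,0,0,0,0.02],
    [0,0,0,0,0.005],
    [0,0,0,0,0.005],
    [0,0,0,0,0.005],
    [0,0,0,0,0.005],
    [0,0,0,0,0.005],
    [0,0,0,0,0.005]
  ],
  "force": 60
}}

```text
clock: 3.35
tcp_pos: [0.4321, -0.0979, 0.2185]
orientation: [1.898, 2.503, 0.001]
contact_force: [-0.3, -0.0, 6.7]
grip_width: 0.011
gripper_force: 60.8
```

```bash
python3 - <<'E'
from h import *
want(.431,-.101,.35,-1.25)
print(r.get_obs()['gripper_force'])
E
```

```text
shift [-0.0027 -0.0018 -0.1315] roll 0.2948 cur 15.64 tcp [ 0.4321 -0.0979  0.2185] zax [ 7.e-04  2.e-04 -1.e+00] F [-0.27 -0.04  6.69] w 0.011 t 3.35 q [-0.25  0.43  0.4   2.26 -0.34  0.51  0.69]
60.751464664936066
```

Grasped: the opening is 11 mm at 61 N. Next I'll lift and turn toward the tube.

{"op": "carry_out", "data": {
  "moves": [
    [0,0,-0.02,0,0.005],
    [0,0,-0.05,0,0.005],
    [0,0,-0.08,0.05,0.005],
    [0,0,-0.11,0.1,0.005],
    [0,0,-0.135,0.15,0.005],
    [0,0,-0.15,0.2,0.005],
    [0,0,-0.15,0.25,0.005],
    [0,0,-0.15,0.295,0.005]
  ]
}}

```text
clock: 4.15
tcp_pos: [0.4318, -0.0978, 0.3686]
orientation: [2.248, 2.195, 0.002]
contact_force: [0.1, 0.2, -1.6]
grip_width: 0.0114
gripper_force: 59.9
```

```bash
python3 - <<'E'
from h import *
want(.6472,.003,.36,-1.25)
E
```

```text
shift [0.1059 0.2129 0.0089] roll -0.002 cur -1.37 tcp [ 0.4318 -0.0978  0.3686] zax [ 1.1e-03  6.0e-04 -1.0e+00] F [ 0.05  0.23 -1.63] w 0.0114 t 4.15 q [-0.47  0.14  0.62  2.16 -0.11  0.87  0.18]
```

{"op": "carry_out", "data": {
  "moves": [
    [0.013,0.027,0,0,0.005],
    [0.03,0.06,0,0,0.005],
    [0.049,0.098,0,0,0.005],
    [0.067,0.135,0,0,0.005],
    [0.085,0.171,0,0,0.005],
    [0.099,0.199,0.004,0,0.005],
    [0.106,0.213,0.008,-0.002,0.005],
    [0.106,0.213,0.008,-0.002,0.005]
  ]
}}

```text
clock: 4.95
tcp_pos: [0.6484, 0.0055, 0.3586]
orientation: [-2.24, -2.202, 0.002]
contact_force: [-0.7, -0.2, -1.1]
grip_width: 0.0113
gripper_force: 59.9
```

```bash
python3 - <<'E'
from h import *
want(.6472,.003,.31,-1.25)
a=snap('scene','s2.png')[150:260,190:370]; b=snap('top','t2.png')[160:240,200:345]
a=cv2.resize(a,None,fx=4,fy=4,interpolation=cv2.INTER_CUBIC)
cv2.imwrite('pics/c2.png',a[:,:,::-1])
E
```

```text
shift [-0.0025 -0.0011  0.0486] roll 0.0047 cur -0.98 tcp [0.6484 0.0055 0.3586] zax [-1.4e-03 -2.0e-04 -1.0e+00] F [-0.7  -0.2  -1.12] w 0.0113 t 4.95 q [-0.48  0.52  0.53  1.69 -0.3   1.01  0.13]
```

View pics/c2.png

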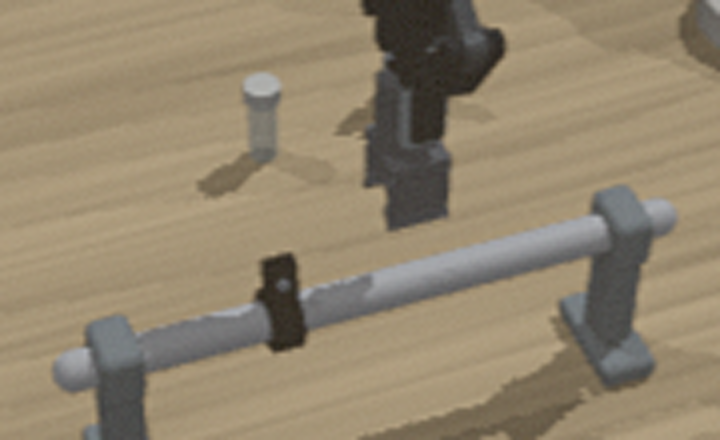

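The clip hangs straight over the tube. Its front bottom edge runs from about (388,230) to (447,215), and the collar's left edge on the tube is near (304,325). I'll check this against what the arm's pose predicts.

```bash
python3 - <<'E'
from h import *
S=lambda x,y:('scene',190+(x+.5)/4-.5,150+(y+.5)/4-.5)
p,q=onz(*S(388,230),.140),onz(*S(447,215),.140); print('bottom edge',p.round(4),q.round(4),((p+q)/2).round(4),np.linalg.norm(p-q))
# collar left edge where it meets tube near side/top, tube's edges in the scene near y=.05
for nm,xy,z in [('lug top L corner',(297,258),.122),('ring bottom-left',(304,342),.0735)]: print(nm,onz(*S(*xy),z).round(4))
# tube in the top image (first picture): columns, bright centre
im=cv2.imread('pics/top0.png').astype(int)
for u in (235,245,255,265,275):
    c=im[185:210,u]; m=(c[:,0]>=c[:,2]-6)&(c.max(1)>110); v=np.flatnonzero(m)+185
    print(u,v.min(),v.max(),len(v),onz('top',u,(v.min()+v.max())/2,.085).round(4))
# black collar in top0
g=im[185:210,280:300].max(2); m=(g<60).astype(np.uint8); k=cv2.connectedComponentsWithStats(m); print(k[2],k[3]+[280,185])
E
```

```text
bottom edge [ 0.6621 -0.0122  0.14  ] [0.6628 0.0169 0.14  ] [0.6624 0.0024 0.14  ] 0.029172466794203825
lug top L corner [ 0.6471 -0.0513  0.122 ]
ring bottom-left [ 0.6558 -0.0516  0.0735]
235 191 197 7 [0.6484 0.079  0.085 ]
245 191 198 8 [0.6481 0.0538 0.085 ]
255 192 198 7 [0.6479 0.0287 0.085 ]
265 192 199 8 [0.6476 0.0035 0.085 ]
275 193 199 7 [ 0.6474 -0.0216  0.085 ]
[[  0   0  20  25 432]
 [  8   6   7  13  68]] [[289.3587963  196.99305556]
 [290.39705882 197.04411765]]
```

{"op": "carry_out", "data": {
  "moves": [
    [0,-0.001,0.01,0.005,0.005],
    [0,-0.001,0.02,0.005,0.005],
    [0,-0.001,0.03,0.005,0.005],
    [0,-0.001,0.038,0.005,0.005],
    [0,-0.001,0.045,0.005,0.005],
    [0,-0.001,0.05,0.005,0.005],
    [0,-0.001,0.053,0.005,0.005],
    [0,-0.001,0.055,0.005,0.005]
  ],
  "force": 80
}}

```text
clock: 5.85
tcp_pos: [0.6463, 0.0034, 0.305]
orientation: [2.249, 2.193, -0.0]
contact_force: [-0.6, 0.2, -0.1]
grip_width: 0.0107
gripper_force: 80.7
```

{"op": "carry_out", "data": {
  "moves": [
    [0,0,0.001,0,0.005],
    [0,0,0.002,0,0.005],
    [0,0,0.003,0,0.005],
    [0,0,0.004,0,0.005],
    [0,0,0.005,0,0.005],
    [0,0,0.005,0,0.005],
    [0,0,0.005,0,0.005],
    [0,0,0.005,0,0.005]
  ]
}}

```text
clock: 6.65
tcp_pos: [0.6471, 0.0033, 0.3018]
orientation: [2.248, 2.192, 0.004]
contact_force: [1.0, -0.5, 7.1]
grip_width: 0.0106
gripper_force: 82.5
```

{"op": "carry_out", "data": {
  "moves": [
    [0,0,0.0005,0,0.005],
    [0,0,0.001,0,0.005],
    [0,0,0.0015,0,0.005],
    [0,0,0.002,0,0.005],
    [0,0,0.0025,0,0.005],
    [0,0,0.003,0,0.005],
    [0,0,0.003,0,0.005],
    [0,0,0.003,0,0.005]
  ]
}}

```text
clock: 7.45
tcp_pos: [0.6472, 0.0032, 0.2995]
orientation: [2.248, 2.192, 0.005]
contact_force: [-1.1, 0.9, 11.5]
grip_width: 0.0105
gripper_force: 83.1
```

{"op": "carry_out", "data": {
  "moves": [
    [0,0,0.0005,0,0.005],
    [0,0,0.001,0,0.005],
    [0,0,0.0015,0,0.005],
    [0,0,0.002,0,0.005],
    [0,0,0.0025,0,0.005],
    [0,0,0.003,0,0.005],
    [0,0,0.003,0,0.005],
    [0,0,0.003,0,0.005]
  ]
}}

```text
clock: 8.25
tcp_pos: [0.6469, 0.0033, 0.2952]
orientation: [2.248, 2.192, 0.003]
contact_force: [2.1, -0.5, 4.2]
grip_width: 0.0106
gripper_force: 81.8
```

{"op": "carry_out", "data": {
  "moves": [
    [0,0,0.0005,0,0.005],
    [0,0,0.001,0,0.005],
    [0,0,0.0015,0,0.005],
    [0,0,0.002,0,0.005],
    [0,0,0.0025,0,0.005],
    [0,0,0.003,0,0.005],
    [0,0,0.003,0,0.005],
    [0,0,0.003,0,0.005]
  ]
}}

```text
clock: 9.05
tcp_pos: [0.6465, 0.0037, 0.2903]
orientation: [2.248, 2.193, 0.0]
contact_force: [7.0, -0.5, -3.3]
grip_width: 0.011
gripper_force: 80.6
```

The clip has snapped past the lips. The 7 N side force says the tube lies slightly to +x, so I'll ease that way and finish going down.

{"op": "carry_out", "data": {
  "moves": [
    [0,0.0005,0.0005,0,0.005],
    [0,0.001,0.001,0,0.005],
    [0,0.001,0.0015,0,0.005],
    [0,0.001,0.002,0,0.005],
    [0,0.001,0.0025,0,0.005],
    [0,0.001,0.003,0,0.005],
    [0,0.001,0.003,0,0.005],
    [0,0.001,0.003,0,0.005]
  ]
}}

```text
clock: 9.85
tcp_pos: [0.6472, 0.0037, 0.2877]
orientation: [2.249, 2.194, 0.0]
contact_force: [5.3, 0.8, -2.2]
grip_width: 0.0107
gripper_force: 81.0
```

{"op": "carry_out", "data": {
  "moves": [
    [0,0.0005,0.0005,0,0.005],
    [0,0.001,0.001,0,0.005],
    [0,0.001,0.0015,0,0.005],
    [0,0.001,0.002,0,0.005],
    [0,0.001,0.002,0,0.005],
    [0,0.001,0.002,0,0.005],
    [0,0.001,0.002,0,0.005],
    [0,0.001,0.002,0,0.005]
  ]
}}

```text
clock: 10.65
tcp_pos: [0.648, 0.0034, 0.2871]
orientation: [-2.248, -2.193, -0.0]
contact_force: [-0.3, -0.5, 9.4]
grip_width: 0.0108
gripper_force: 82.6
```

Home stop reached: 9.4 N down at z=0.287 with no side force. I'll press a little more, relax, then slide.

{"op": "carry_out", "data": {
  "moves": [
    [0,0,0.0005,0,0.005],
    [0,0,0.001,0,0.005],
    [0,0,0.001,0,0.005],
    [0,0,0.001,0,0.005],
    [0,0,0.0005,0,0.005],
    [0,0,0,0,0.005],
    [0,0,-0.0005,0,0.005],
    [0,0,-0.0005,0,0.005]
  ]
}}

```text
clock: 11.45
tcp_pos: [0.648, 0.0035, 0.2871]
orientation: [-2.249, -2.193, 0.0]
contact_force: [0.8, 0.3, 6.4]
grip_width: 0.0106
gripper_force: 81.9
```

{"op": "carry_out", "data": {
  "moves": [
    [-0.002,0,0,0,0.005],
    [-0.004,0,0,0,0.005],
    [-0.006,0,0,0,0.005],
    [-0.008,0,0,0,0.005],
    [-0.011,0,0,0,0.005],
    [-0.014,0,0,0,0.005],
    [-0.016,0,0,0,0.005],
    [-0.016,0,0,0,0.005]
  ]
}}

```text
clock: 12.25
tcp_pos: [0.6477, -0.0119, 0.2871]
orientation: [-2.247, -2.193, -0.001]
contact_force: [0.8, 2.0, 7.6]
grip_width: 0.011
gripper_force: 82.0
```

```bash
python3 - <<'E'
from h import *
want(.6465,-.033,.287,-1.25)
E
```

```text
shift [-0.0211 -0.0007  0.0001] roll -0.0028 cur -1.41 tcp [ 0.6477 -0.0119  0.2871] zax [-5.0e-04  1.7e-03 -1.0e+00] F [0.84 2.04 7.61] w 0.011 t 12.25 q [-0.42  0.6   0.49  1.75 -0.35  0.88  0.2 ]
```

{"op": "carry_out", "data": {
  "moves": [
    [-0.003,0,0,0,0.005],
    [-0.006,0,0,0,0.005],
    [-0.009,0,0,0,0.005],
    [-0.011,0,0,0,0.005],
    [-0.013,0,0,0,0.005],
    [-0.014,0,0,0,0.005],
    [-0.015,0,0,0,0.005],
    [-0.0155,0,0,0,0.005]
  ]
}}

```text
clock: 13.05
tcp_pos: [0.6474, -0.0269, 0.2871]
orientation: [-2.247, -2.193, -0.002]
contact_force: [1.3, 3.3, 7.2]
grip_width: 0.0105
gripper_force: 82.1
```

{"op": "carry_out", "data": {
  "moves": [
    [-0.0004,0,0,0,0.005],
    [-0.0008,0,0,0,0.005],
    [-0.0012,0,0,0,0.005],
    [-0.0016,0,0,0,0.005],
    [-0.002,0,0,0,0.005],
    [-0.0024,0,0,0,0.005],
    [-0.0028,0,0,0,0.005],
    [-0.003,0,0,0,0.005]
  ]
}}

```text
clock: 13.85
tcp_pos: [0.6473, -0.0298, 0.2871]
orientation: [-2.247, -2.193, -0.002]
contact_force: [1.3, 3.0, 7.0]
grip_width: 0.0107
gripper_force: 82.1
```

Steady drag of about 3 N and no contact yet. I'll keep creeping in.

{"op": "carry_out", "data": {
  "moves": [
    [-0.0003,0,0,0,0.005],
    [-0.0006,0,0,0,0.005],
    [-0.0009,0,0,0,0.005],
    [-0.0012,0,0,0,0.005],
    [-0.0015,0,0,0,0.005],
    [-0.0018,0,0,0,0.005],
    [-0.002,0,0,0,0.005],
    [-0.002,0,0,0,0.005]
  ]
}}

```text
clock: 14.65
tcp_pos: [0.6473, -0.0318, 0.2871]
orientation: [-2.247, -2.193, -0.002]
contact_force: [1.2, 3.4, 7.7]
grip_width: 0.0111
gripper_force: 82.1
```

{"op": "carry_out", "data": {
  "moves": [
    [-0.0002,0,0,0,0.005],
    [-0.0004,0,0,0,0.005],
    [-0.0006,0,0,0,0.005],
    [-0.0008,0,0,0,0.005],
    [-0.001,0,0,0,0.005],
    [-0.0012,0,0,0,0.005],
    [-0.0014,0,0,0,0.005],
    [-0.0015,0,0,0,0.005]
  ]
}}

```text
clock: 15.45
tcp_pos: [0.6473, -0.0332, 0.2871]
orientation: [-2.246, -2.193, -0.002]
contact_force: [1.7, 2.8, 7.7]
grip_width: 0.0104
gripper_force: 82.1
```

{"op": "carry_out", "data": {
  "moves": [
    [-0.0002,0,0,0,0.005],
    [-0.0004,0,0,0,0.005],
    [-0.0006,0,0,0,0.005],
    [-0.0008,0,0,0,0.005],
    [-0.001,0,0,0,0.005],
    [-0.0012,0,0,0,0.005],
    [-0.0014,0,0,0,0.005],
    [-0.0015,0,0,0,0.005]
  ]
}}

```text
clock: 16.25
tcp_pos: [0.6472, -0.0346, 0.2871]
orientation: [-2.246, -2.193, -0.002]
contact_force: [0.7, 4.1, 6.8]
grip_width: 0.0109
gripper_force: 82.1
```

{"op": "carry_out", "data": {
  "moves": [
    [-0.0002,0,0,0,0.005],
    [-0.0004,0,0,0,0.005],
    [-0.0006,0,0,0,0.005],
    [-0.0008,0,0,0,0.005],
    [-0.0008,0,0,0,0.005],
    [-0.0008,0,0,0,0.005],
    [-0.0008,0,0,0,0.005],
    [-0.0008,0,0,0,0.005]
  ]
}}

```text
clock: 17.05
tcp_pos: [0.6473, -0.0348, 0.2871]
orientation: [-2.245, -2.193, -0.003]
contact_force: [1.1, 5.1, 7.0]
grip_width: 0.0104
gripper_force: 82.1
```

Contact: the tool stopped at y=-0.0348. Total push is 5 N including about 3 N of drag, so I'll add a little.

{"op": "carry_out", "data": {
  "moves": [
    [-0.0002,0,0,0,0.005],
    [-0.0004,0,0,0,0.005],
    [-0.0006,0,0,0,0.005],
    [-0.0006,0,0,0,0.005],
    [-0.0006,0,0,0,0.005],
    [-0.0006,0,0,0,0.005],
    [-0.0006,0,0,0,0.005],
    [-0.0006,0,0,0,0.005]
  ]
}}

```text
clock: 17.85
tcp_pos: [0.6473, -0.035, 0.2871]
orientation: [-2.244, -2.193, -0.004]
contact_force: [0.7, 5.2, 8.2]
grip_width: 0.0108
gripper_force: 82.1
```

{"op": "carry_out", "data": {
  "moves": [
    [-0.0003,0,0,0,0.005],
    [-0.0006,0,0,0,0.005],
    [-0.0009,0,0,0,0.005],
    [-0.0009,0,0,0,0.005],
    [-0.0009,0,0,0,0.005],
    [-0.0009,0,0,0,0.005],
    [-0.0009,0,0,0,0.005],
    [-0.0009,0,0,0,0.005]
  ]
}}

```text
clock: 18.65
tcp_pos: [0.6473, -0.0352, 0.2871]
orientation: [-2.243, -2.194, -0.004]
contact_force: [-0.2, 8.5, 8.6]
grip_width: 0.0109
gripper_force: 82.2
```

{"op": "carry_out", "data": {
  "moves": [
    [-0.0003,0,0,0,0.005],
    [-0.0003,0,0,0,0.005],
    [-0.0003,0,0,0,0.005],
    [-0.0003,0,0,0,0.005],
    [-0.0003,0,0,0,0.005],
    [-0.0003,0,0,0,0.005],
    [-0.0003,0,0,0,0.005],
    [-0.0003,0,0,0,0.005]
  ]
}}

```text
clock: 19.45
tcp_pos: [0.6473, -0.0352, 0.2871]
orientation: [-2.243, -2.194, -0.005]
contact_force: [0.1, 9.2, 8.6]
grip_width: 0.0108
gripper_force: 82.2
```

```bash
python3 - <<'E'
from h import *
want(.6472,-.035,.287,-1.25)
a=snap('scene','s3.png')[150:260,190:370]; b=snap('top','t3.png')
cv2.imwrite('pics/c3.png',cv2.resize(a[:,:,::-1],None,fx=4,fy=4,interpolation=cv2.INTER_CUBIC))
for _ in range(3): print(np.round(r.get_obs()['contact_force'],2)); r.grab_frame('top')
E
```

```text
shift [ 0.0002 -0.0001  0.0001] roll -0.0004 cur -1.27 tcp [ 0.6473 -0.0352  0.2871] zax [-0.001   0.0052 -1.    ] F [0.13 9.21 8.62] w 0.0108 t 19.45 q [-0.38  0.6   0.48  1.75 -0.35  0.88  0.24]
[0.22 8.55 8.68]
[-0.58  8.29  9.24]
[-0.02  8.6   8.88]
```

View pics/c3.png

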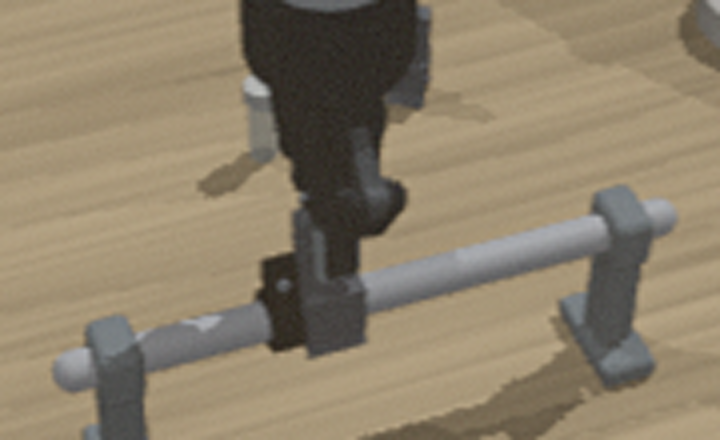

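The clip is home against the collar, with its face at about (305,320) in the crop. It has been held at roughly 6–9 N for over a second. I'll ease the preload, open, and rise.

{"op": "carry_out", "data": {
  "moves": [
    [0.0004,0,-0.0004,0,0.005],
    [0.0008,0,-0.0008,0,0.005],
    [0.0011,0,-0.0011,0,0.005],
    [0.0011,0,-0.0011,0,0.02],
    [0.0011,0,-0.0011,0,0.04],
    [0.0011,0,-0.0011,0,0.05],
    [0.0011,0,-0.0011,0,0.05],
    [0.0011,0,-0.0011,0,0.05]
  ]
}}

```text
clock: 20.5
tcp_pos: [0.6469, -0.0379, 0.2876]
orientation: [-2.249, -2.193, 0.001]
contact_force: [-0.7, -0.1, -0.3]
grip_width: 0.0503
gripper_force: 0.0
```

{"op": "carry_out", "data": {
  "moves": [
    [0,0,0,0,0.05],
    [0,0,0,0,0.05],
    [0,0,-0.005,0,0.05],
    [0,0,-0.02,0,0.05],
    [0,0,-0.05,0,0.05],
    [0,0,-0.09,0,0.05],
    [0,0,-0.12,0,0.05],
    [0,0,-0.13,0,0.05]
  ]
}}

```text
clock: 21.3
tcp_pos: [0.6479, -0.0383, 0.423]
orientation: [2.246, 2.19, 0.008]
contact_force: [1.0, 0.2, 0.5]
grip_width: 0.0499
gripper_force: 0.0
```

```bash
python3 - <<'E'
from h import *
want(.6472,-.035,.287,-1.25)
a=snap('scene','s4.png')[150:260,190:370]; b=snap('top','t4.png')[175:225,255:345]
a=cv2.resize(a,None,fx=4,fy=4,interpolation=cv2.INTER_CUBIC)
cv2.imwrite('pics/c4.png',a[:,:,::-1])
E
```

```text
shift [ 0.0032 -0.0017  0.136 ] roll -0.0037 cur -1.46 tcp [ 0.6479 -0.0383  0.423 ] zax [ 7.1e-03  3.0e-04 -1.0e+00] F [0.96 0.24 0.49] w 0.0499 t 21.3 q [-0.44  0.46  0.56  1.63 -0.27  1.12  0.17]
```

View pics/c4.png

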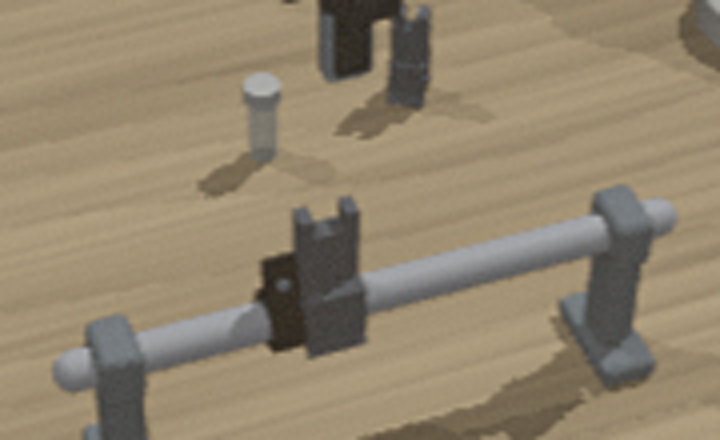

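The clip stands upright and home, touching the collar, with its fork at (302,210) and (347,205). The collar hasn't moved and the gripper is clear, so I'm handing in.

```bash
python3 -c "
from bench import r
print(r.hand_in())"
```

```text
the job is handed in; nothing more can be done
None
```

I snapped the larger clip home on the tube, slid it to the collar, held it there at roughly 6–9 N and released it upright, then handed the job in at about 21 s; the hand-in gave no verdict.

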